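# Brush out the rinse beaker

## Task

Take the long round brush out of its fork stand and scrub the inside of the tall steel beaker with it: push the brush head down to the bottom of the beaker three times, drawing it up each time in between until the top of the bristles is level with the rim. Then hang the brush back in its fork stand by its collar, well inside the slot, hanging straight and let go. Do not tip the beaker or shove it out of its place, and leave the low tin, the meter and the phone alone.

Things in the scene. Friction and masses are not known exactly. Their poses are not given: they have to be found in the camera images.
- brush_grip (a point): Bottle brush, 200 mm long, about 80 g, hanging upright (z axis up its shaft) in the fork stand. This point is the centre of its black round handle, diameter 17 mm, 70 mm long (35 mm above and below this point). Below the handle come a collar, a steel shaft of diameter 7 mm and, at the lower end, a rigid round white bristle head of diameter 52 mm, 45 mm high.
- brush_collar (a point): Point on the brush's axis at the underside of its black collar disc (diameter 30 mm, 5 mm thick), 40 mm below brush_grip; the collar rests on the prongs of the fork.
- brush_tip (a point): Lowest point of the brush, on its axis at the bottom face of the bristle head, 165 mm below brush_grip and 125 mm below brush_collar; the bristle head reaches from here 45 mm up.
- fork_seat (a point): Fixed dark steel fork stand. This point is the brush's place in its slot, at the prongs' top face, 147 mm above the bench; the collar's underside rests here. x axis: level, from the slot's mouth to its closed end, so the brush is drawn out along -x. Slot 16 mm wide: closed end 11 mm beyond this point, straight part from 32 mm before it, then a mouth flaring over 15 mm more.
- fork_mouth (a point): Point of the fork stand midway between the prongs' ends, 47 mm from fork_seat along -x, at the same height and with the same axes. Prongs 5 mm thick, 12 mm wide. The post (14 by 30 mm) stands under the fork, centred 48 mm beyond fork_seat; nothing is above the prongs. Base plate 90 mm wide, 8 mm thick, from 35 mm before to 75 mm beyond fork_seat; the hanging brush ends 14 mm above it.
- beaker_center (a point): Tall open round steel beaker, loose on the bench, upright, 105 mm high, outer diameter 78 mm (rim bead 82 mm), inner diameter 72 mm, floor 4 mm thick, about 0.35 kg. This point is on its axis half-way up (52.5 mm above the bench, 48.5 mm above the inner floor, 52.5 mm below the rim); z axis up.
- tin_center (a point): Bystander: low wide open aluminium tin with small parts, diameter 96 mm, 40 mm high; this point is on its axis, half-way up. Fork stand, beaker and tin change places.
- meter_center (a point): Bystander: orange multimeter lying on its back, 185 by 90 by 36 mm (x, y, z) and up to 49 mm at its dial; this point is its centre, 18 mm up.
- phone_center (a point): Bystander: dark phone lying flat, 146 by 71 by 9 mm; this point is its centre.
Mind the look-alikes: they are no part of the job. Of the things that look like the part that bears fork_seat, take the one that is nearest to the robot's base at the start.

How it is judged:
On the way, in this order (a step that is already met when the one before it is completed fails the run):
1. the brush head is down at the beaker's bottom (first time) (z of brush_tip in the frame of beaker_center between -0.0525 and -0.0325 m and horizontal distance between brush_tip and beaker_center below 0.025 m), for 0.05 s.
2. the brush head is drawn up to the rim, over or in the beaker (z of brush_tip in the frame of beaker_center above -0.0045 m and horizontal distance between brush_tip and beaker_center below 0.035 m), for 0.05 s.
3. the brush head is down at the bottom again (second time) (all of step 1), for 0.05 s.
4. the brush head is drawn up to the rim again (all of step 2), for 0.05 s.
5. the brush head is down at the bottom again (third time) (all of step 3), for 0.05 s.
At the end, for the whole second after the job is handed in: The brush hangs by its collar in the fork stand: collar underside within 20 mm of the seat point and within 5 mm of the prongs' level, shaft within 0.12 rad of vertical; the beaker stands upright within 40 mm of where it was (distance between brush_collar and fork_seat below 0.02 m and angle between brush_collar's own z axis and vertical below 0.12 rad and z of brush_collar in the frame of fork_seat between -0.005 and 0.005 m and angle between beaker_center's own z axis and vertical below 0.05 rad and distance of beaker_center from where it was at the start of the episode below 0.04 m); the robot touches nothing.
It fails at once if the beaker is tipped by more than 0.25 rad or moved by more than 40 mm (angle between beaker_center's own z axis and vertical above 0.25 rad or distance of beaker_center from where it was at the start of the episode above 0.04 m).
It fails at once if the tin, the meter or the phone is moved by more than 25 mm (distance of any of tin_center, meter_center, phone_center from where it was at the start of the episode above 0.025 m).
It also fails if it takes over 64 s, if anything falls off the work surface, if the arm or the gripper's body presses on something with over 40 N, if the wrist force passes 120 N, or if a joint passes its speed limit or range.

## Robot

A 6-joint arm with a two-finger parallel gripper is mounted at the origin on the work surface. World frame = base frame: x ahead of the robot, y to its left, z up, the work surface at z = 0. Lengths are in m, angles in rad, forces in N, time in s.
With the tool pointing down it reaches from about 0.325 to 0.85 m from the base axis. Payload 4.4 kg.
Tool frame: the origin (TCP) lies between the finger pads; the fingertips stand 11 mm ahead of it and the grasp point (between the pads) lies 8 mm behind it; z points along the fingers, y is the line along which they close (so a half turn about z gives the same grasp; the last joint's range is limited). The gripper opens to 94 mm and grips with 3 to 60 N. Pads are 16 mm wide; open, the fingers measure 119 mm over their backs; the gripper's body (75 mm by 177 mm) begins 78 mm behind the grasp point.
Start: joints at [-1.325, 0.207, 1.542, -0, 1.393, -0.15], TCP at [0.222, -0.531, 0.216] pointing down, gripper open.
Joint ranges: [-2.73, 2.73], [-0.86, 2.22], [0.23, 2.46], [-1.11, 4.25], [0.08, 2.63], [-2.82, 2.82]. Speed limits (rad/s): [2.79, 2.79, 3.14, 3.14, 3.14, 3.14].

## Interface

Orientations are given as a 3x3 rotation matrix whose columns are the frame's x, y, z axes.
In Python, from cell import robot, eyes, job gives the robot as it stands. The module is installed in compiled form; this text tells all that it offers.
- The arm moves only by the tool play_rows, never from a script. Its argument "moves" is a list of rows, each an object with "delta_pos": the shift along the tool's x, y, z in m, a list of three; "dr": the turn, a rotation vector about the tool's x, y, z in rad, a list of three; "grip": the closure in counts, from 0 (fully open) to 255 (shut). In form: [{"delta_pos": [x, y, z], "dr": [ax, ay, az], "grip": grip}, ...]. A call has 1 to 5 rows; each row shifts and turns the commanded pose from where the row before left it, along the tool's axes as they then stand; what a row does not reach is not made up. A row lasts 1/8 s, in which the tool goes at most 62.5 mm and 10.7 degrees, less where a joint would pass 70% of its speed; a pose out of reach is approached as far as the arm can. A call is refused whole if a number of a shift passes 0.0625 or a number of a turn 0.188, either way. A call with a gripper value outside its range is refused whole. The fingers move at their own pace and stop on an object; the grip force is fixed at half the most. Time passes only in rows, so rows that do not move let the fingers close. It gives the time, the measured TCP pose, the force, the opening and the grip force at its end, in the units of the state.
- robot.observe(): the state, without advancing time (a new reading comes with each control period).
- eyes.get_image(name): name is "side" or "top" or "wrist"; returns the picture (400x640x3 uint8, red, green, blue); there is no depth.
- eyes.get_calibration(name): a dict with "K" (3x3 intrinsics, pixels), "origin" and "attitude" of the camera in the world; the wrist camera has in their place "tool_from_camera" (4x4, takes a point from camera to tool coordinates, whose origin is the TCP and whose axes are the flange's). Camera axes: x right, y down, z forward; pixel columns grow to the right and rows downward; lengths in m; the calibration is good to about 2 mm. A picture is of the moment at which its call begins: read the wrist's pose just before it. get_calibration takes no time and is no camera call.
- job.hand_in(): hands the job in; it is judged then, once.
The state is a dict: "t": time; "qpos": joint angles; "joint_velocities": joint speeds; "joint_torque": joint torques, N m; "eef_pos": TCP position; "eef_rot": TCP orientation; "force": force on the tool from outside, world axes, zero at the start; "torque": the same for the moment, N m; "grip_width": finger opening in m; "gripper_force": force on a finger pad.
Only numpy, scipy, OpenCV 4.12 (cv2) and the standard library are available. Lean on these libraries where they do the work, as an engineer would, in place of code of your own. Each camera call takes 0.05 s, during which the arm holds its last target. There are 200 camera calls.

## Working session

There is one attempt and no reset: what is moved stays moved. The work goes in short steps, Python scripts to look and compute and a tool call to move; the robot and the scene stay as the last step left them, time stands still between calls to the robot, and variables do not carry over. Pictures are saved under pics/ and viewed, at most 10 in all, crops included, and the job is handed in when it is done.

Besides the shell and the picture viewer there is one more tool, called after "Emit:" as name(argument=value, ...) on one line, values as JSON. play_rows: Moves the arm, as the interface text tells. Its arguments: {"type":"object","properties":{"moves":{"type":"array","items":{"type":"object","properties":{"delta_pos":{"type":"array","items":{"type":"number"}},"dr":{"type":"array","items":{"type":"number"}},"grip":{"type":"number"}}}}},"required":["moves"]}

```bash
mkdir -p pics
python3 - <<'E'
from cell import robot, eyes
import cv2,numpy as np
np.set_printoptions(precision=4,suppress=True)
for n in("side","top","wrist"):
    im=eyes.get_image(n); cv2.imwrite(f"pics/{n}0.png",im[:,:,::-1]); 
    for k,v in eyes.get_calibration(n).items(): print(n,k,np.array(v).tolist())
print(robot.observe())
E
```

```text
side K [[375.38436321136305, 0.0, 318.9388719588017], [0.0, 375.38436321136305, 191.9807121904651], [0.0, 0.0, 1.0]]
side origin [-0.015608699213451344, 0.687412735501694, 0.9785641036834627]
side attitude [[-0.8373640041535083, -0.3477696998428989, 0.4217555695176811], [-0.5466446709178965, 0.5312211196524699, -0.6472895223871934], [0.0010622170532000226, -0.7725673808195349, -0.6349318969689391]]
top K [[463.6629054976978, 0.0, 312.62477254442024], [0.0, 463.6629054976978, 195.72037035505363], [0.0, 0.0, 1.0]]
top origin [0.2540308482559402, -0.18784370462672478, 1.5446849248366739]
top attitude [[-0.02472922141738934, -0.9785705561873121, 0.2044214572185227], [-0.999692334762885, 0.023813117010897167, -0.006940552899955235], [0.001923908631273862, -0.20453019831183827, -0.9788583638883097]]
wrist K [[332.9508863423518, 0.0, 320.83177422427633], [0.0, 332.9508863423518, 199.42960028953658], [0.0, 0.0, 1.0]]
wrist tool_from_camera [[0.00013029315284147138, -0.9654778068704355, -0.2604852922227004, 0.07582885184614886], [0.9999987823211265, -0.00027928936897538866, 0.0015353676140961064, 0.0009013543375998578], [-0.0015551141296896713, -0.2604851750831507, 0.9654765948390157, -0.16890733486988443], [0.0, 0.0, 0.0, 1.0]]
{'t': 0.15, 'qpos': array([-1.3255,  0.2073,  1.5426, -0.    ,  1.3935, -0.1505]), 'joint_velocities': array([-0.0001, -0.0041, -0.0046,  0.0008,  0.0005,  0.0002]), 'joint_torque': array([  0.0001, -37.1318, -28.1812,   0.07  ,   0.0328,  -0.0001]), 'eef_pos': array([ 0.2215, -0.53  ,  0.2155]), 'eef_rot': array([[ 0.9227,  0.3855, -0.0005],
       [ 0.3855, -0.9227,  0.0017],
       [ 0.0002, -0.0018, -1.    ]]), 'force': array([-0.9985,  0.3413, -0.0463]), 'torque': array([-0.0011,  0.0126,  0.0469]), 'gripper_force': 0.0, 'grip_width': 0.09421555700423542}
```

View pics/side0.png

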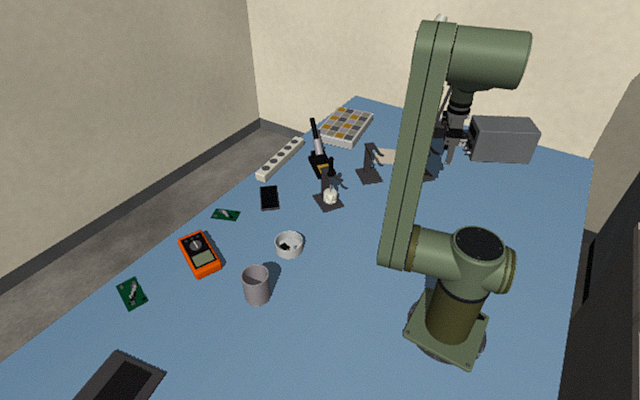

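View pics/top0.png

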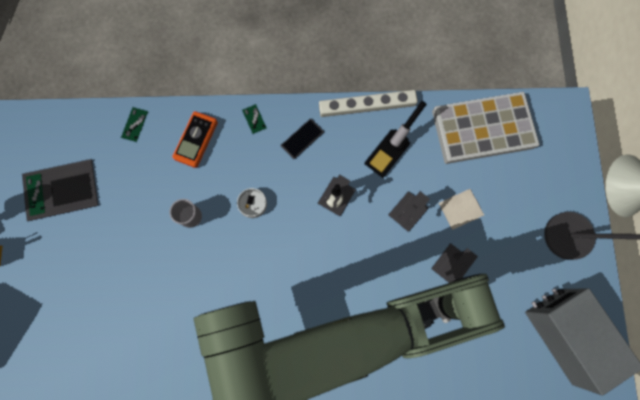

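Side view: beaker (256,285), tin (289,244), brush in a stand (329,190). Two empty look-alike stands are at (369,165) and about (428,172). In the top view the stands are at (337,195), (408,210) and (455,262). I'll check their distances to the base and take a close crop.

```bash
cat > h.py <<'E'
import numpy as np,cv2
from cell import robot,eyes
np.set_printoptions(precision=4,suppress=True)
def cam(n,s=None):
    c=eyes.get_calibration(n); K=np.array(c["K"])
    if n=="wrist":
        T=np.array(c["tool_from_camera"]); s=s or robot.observe()
        R=np.array(s["eef_rot"]); return K,R@T[:3,3]+s["eef_pos"],R@T[:3,:3]
    return K,np.array(c["origin"]),np.array(c["attitude"])
def ray(c,uv): 
    d=c[2]@np.linalg.solve(c[0],[uv[0],uv[1],1]); return c[1],d/np.linalg.norm(d)
def plane(c,uv,z):
    o,d=ray(c,uv); return o+d*(z-o[2])/d[2]
def proj(c,p):
    q=c[0]@(c[2].T@(np.array(p)-c[1])); return q[:2]/q[2]
def tri(*rs):
    A=sum(np.eye(3)-np.outer(d,d) for o,d in rs); b=sum((np.eye(3)-np.outer(d,d))@o for o,d in rs)
    return np.linalg.solve(A,b)
E
python3 - <<'E'
from h import *
t=cam("top");s=cam("side")
for n,uv in dict(A=(337,195),B=(408,210),C=(455,262),beaker=(185,213),tin=(252,202)).items():
    p=plane(t,uv,.0); print(n,p,np.hypot(*p[:2]))
for n,uv in dict(A=(328,203),B=(369,177),beaker=(256,300),tin=(289,255)).items(): print(n,plane(s,uv,0))
a=cv2.imread("pics/side0.png")[120:310,230:460]; b=cv2.imread("pics/top0.png")[160:290,150:490]
cv2.imwrite("pics/c1.png",cv2.resize(a,None,fx=3.1,fy=3.1,interpolation=2)); cv2.imwrite("pics/c2.png",cv2.resize(b,None,fx=2.3,fy=2.3,interpolation=2))
E
```

```text
A [ 0.5771 -0.2818  0.    ] 0.642242940506414
B [ 0.5194 -0.5201  0.    ] 0.7350872448582528
C [ 0.3413 -0.6639  0.    ] 0.746514650594996
beaker [0.5275 0.2333 0.    ] 0.5768279363282734
tin [0.5599 0.0074 0.    ] 0.5599102878922085
A [ 0.5667 -0.2723 -0.    ]
B [ 0.5093 -0.5138  0.    ]
beaker [0.5118 0.2277 0.    ]
tin [0.5348 0.029  0.    ]
```

View pics/c1.png

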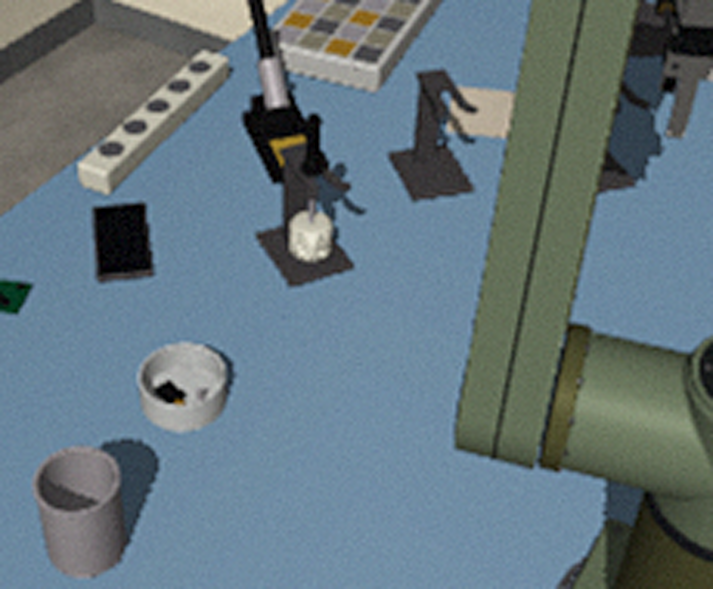

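View pics/c2.png

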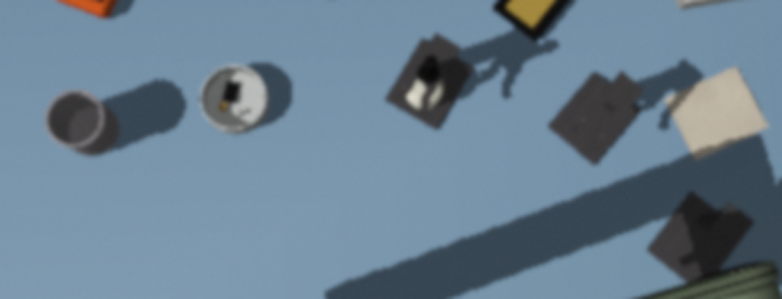

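The brush sits in stand A, top (337,195), side (329,190). It is 0.64 m from the base, against 0.735 m for B and 0.747 m for C, so A is the right stand. I'll move in for a wrist view.

Emit:
play_rows(moves=[{"delta_pos": [0.03,-0.01,-0.05],"dr": [0,0,0],"grip": 0},{"delta_pos": [0.06,-0.017,-0.035],"dr": [0,0,0],"grip": 0},{"delta_pos": [0.06,-0.017,0],"dr": [0,0,0],"grip": 0},{"delta_pos": [0.06,-0.017,0],"dr": [0,0,0],"grip": 0},{"delta_pos": [0.06,-0.017,0],"dr": [0,0,0],"grip": 0}])

```text
t: 0.78
eef_pos: [0.4357, -0.3579, 0.2969]
eef_rot: [[0.923, 0.385, -0.0], [0.385, -0.923, -0.0], [-0.0, 0.0, -1.0]]
force: [0.1, -0.3, 0.4]
grip_width: 0.094
gripper_force: 0.0
```

Emit:
play_rows(moves=[{"delta_pos": [0.06,-0.017,0],"dr": [0,0,0],"grip": 0},{"delta_pos": [0,0,0],"dr": [0,0,0],"grip": 0},{"delta_pos": [0,0,0],"dr": [0,0,0],"grip": 0}])

```text
t: 1.15
eef_pos: [0.483, -0.3205, 0.2965]
eef_rot: [[0.922, 0.386, -0.001], [0.386, -0.922, 0.0], [-0.001, -0.001, -1.0]]
force: [0.1, -0.2, -0.4]
grip_width: 0.094
gripper_force: 0.0
```

Run:
```python
from h import *
s=robot.observe(); im=eyes.get_image("wrist"); cv2.imwrite("pics/w1.png",im[:,:,::-1]); np.savez("w1.npz",p=s["eef_pos"],r=s["eef_rot"])
print(s["t"],s["eef_pos"],s["eef_rot"])
im=eyes.get_image("top"); cv2.imwrite("pics/top1.png",im[:,:,::-1])
im=eyes.get_image("side"); cv2.imwrite("pics/side1.png",im[:,:,::-1])
```

```text
1.15 [ 0.483  -0.3205  0.2965] [[ 0.9224  0.3862 -0.0013]
 [ 0.3862 -0.9224  0.0001]
 [-0.0011 -0.0006 -1.    ]]
```

View pics/w1.png

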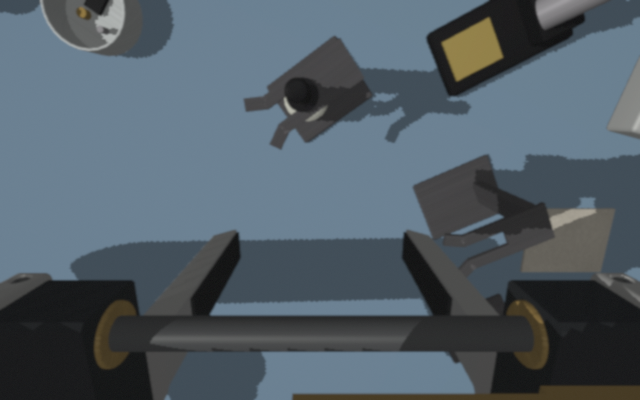

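The wrist view shows the brush handle at (300,92) and the fork's prong tips at (246,104) and (277,146). The base plate has corners near (335,38), (372,90) and (308,142). Mouth faces lower-left.

Run:
```python
from h import *
z=np.load("w1.npz"); c=cam("wrist",dict(eef_pos=z["p"],eef_rot=z["r"]))
im=cv2.imread("pics/w1.png"); g=im.max(2)
m=np.zeros_like(g); m[70:115,275:325]=(g[70:115,275:325]<38)*255
n,l,st,ce=cv2.connectedComponentsWithStats(m); i=1+st[1:,4].argmax(); print(st[i],ce[i])
(cx,cy),r=cv2.minEnclosingCircle(np.argwhere(l==i)[:,::-1].astype(np.float32)); print(cx,cy,r)
for u in [ce[i],(cx,cy)]: print("handle ztop",plane(c,u,.222),"mid",plane(c,u,.21))
for a in [(246,104),(277,147)]: print("tip",plane(c,a,.147))
P=[plane(c,a,.008) for a in [(335,38),(372,90),(308,142)]]; print(P)
d=P[1]-P[2]; print("axis deg",np.degrees(np.arctan2(d[1],d[0])),np.linalg.norm(d), np.linalg.norm(P[0]-P[1]))
t=[plane(c,a,.147) for a in [(246,104),(277,147)]];e=t[1]-t[0];print("tips perp",e,np.degrees(np.arctan2(e[1],e[0])),(t[0]+t[1])/2)
cv2.imwrite("pics/c3.png",cv2.resize(im[20:170,220:400],None,fx=4,fy=4,interpolation=2))
# beaker, tin from top & side
for nme,f in(("top","pics/top1.png"),("side","pics/side1.png")):
    b=cv2.imread(f).astype(int); m=((b[:,:,0]-b[:,:,2])<25).astype(np.uint8)
    roi=(slice(190,240),slice(160,215)) if nme=="top" else (slice(255,315),slice(230,285))
    q=np.zeros_like(m); q[roi]=m[roi]; n,l,st,ce=cv2.connectedComponentsWithStats(q); i=1+st[1:,4].argmax(); print(nme,st[i],ce[i])
a=cv2.imread("pics/top1.png")[180:240,150:220]; b=cv2.imread("pics/side1.png")[250:320,220:290]
cv2.imwrite("pics/c4.png",np.hstack([cv2.resize(a,(390,390),interpolation=2),cv2.resize(b,(390,390),interpolation=2)]))
```

```text
[287  78  32  33 831] [302.3297  93.7124]
300.88775634765625 93.88775634765625 17.64699363708496
handle ztop [ 0.5583 -0.2764  0.222 ] mid [ 0.5585 -0.2756  0.21  ]
handle ztop [ 0.5578 -0.2755  0.222 ] mid [ 0.558  -0.2747  0.21  ]
tip [ 0.5314 -0.2271  0.147 ]
tip [ 0.5056 -0.2673  0.147 ]
[array([ 0.6404, -0.2755,  0.008 ]), array([ 0.6019, -0.3448,  0.008 ]), array([ 0.5073, -0.293 ,  0.008 ])]
axis deg -28.698202426198314 0.10786332425858057 0.07923738176661069
tips perp [-0.0257 -0.0402  0.    ] -122.63440002111044 [ 0.5185 -0.2472  0.147 ]
top [170 199  33  29 707] [185.6973 212.983 ]
side [ 240  264   32   43 1038] [256.0308 284.1031]
```

View pics/c3.png

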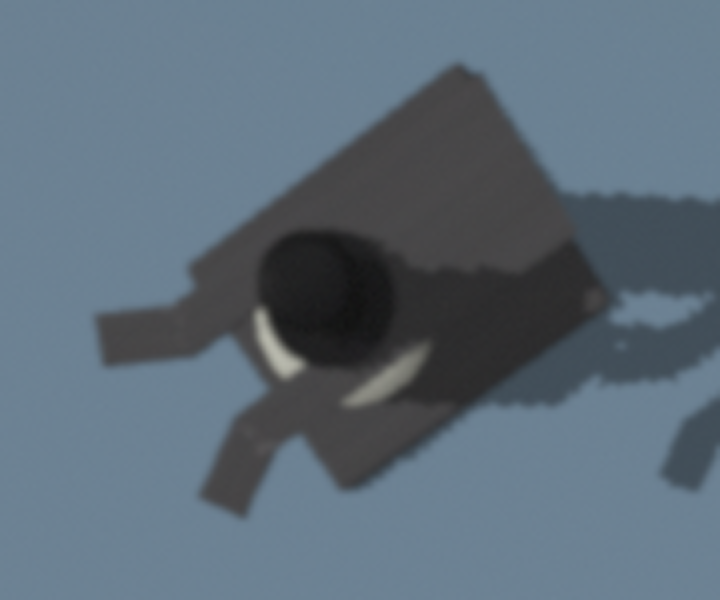

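View pics/c4.png

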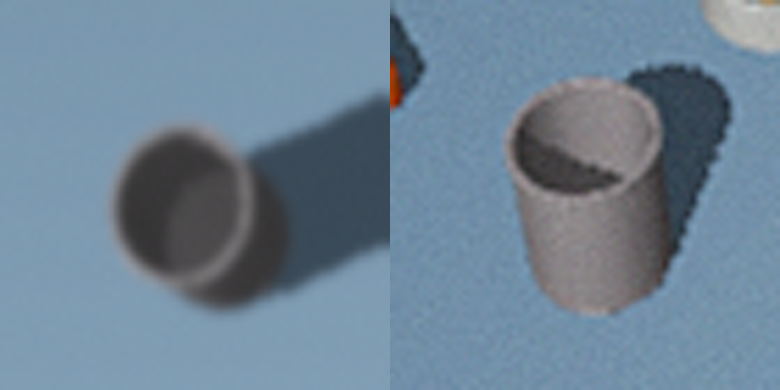

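c3 gives the handle top centre at about (296.5,91.3) and the collar disc centre at about (302,95) in wrist pixels. c4 gives the beaker rim centre at top (182.8,211.5) and side (254.9,274.4).

Run:
```python
from h import *
z=np.load("w1.npz"); c=cam("wrist",dict(eef_pos=z["p"],eef_rot=z["r"]))
h=plane(c,(296.5,91.3),.222);k=plane(c,(302,95),.152);print(h,k)
t=cam("top");s=cam("side")
print("rim",plane(t,(182.8,211.5),.105),plane(s,(254.9,274.4),.105),tri(ray(t,(182.8,211.5)),ray(s,(254.9,274.4))))
R=z["r"]
b=(h+k)/2; tgt=np.array([b[0],b[1],.305]); print("delta tool",R.T@(tgt-z["p"]))
```

```text
[ 0.5582 -0.272   0.222 ] [ 0.5585 -0.272   0.152 ]
rim [0.5139 0.2118 0.105 ] [0.5144 0.2126 0.105 ] [0.5144 0.2121 0.1044]
delta tool [ 0.0882 -0.0157 -0.0086]
```

Emit:
play_rows(moves=[{"delta_pos": [0.044,-0.008,0],"dr": [0,0,0],"grip": 0},{"delta_pos": [0.044,-0.008,0],"dr": [0,0,0],"grip": 0},{"delta_pos": [0,0,0],"dr": [0,0,0],"grip": 0},{"delta_pos": [0,0,0.03],"dr": [0,0,0],"grip": 0},{"delta_pos": [0,0,0],"dr": [0,0,0],"grip": 0}])

```text
t: 1.92
eef_pos: [0.5557, -0.2723, 0.2642]
eef_rot: [[0.924, 0.383, -0.006], [0.383, -0.924, 0.003], [-0.004, -0.005, -1.0]]
force: [0.4, 0.4, -0.0]
grip_width: 0.0943
gripper_force: 0.0
```

Run:
```python
from h import *
s=robot.observe(); im=eyes.get_image("wrist"); cv2.imwrite("pics/w2.png",im[:,:,::-1]); np.savez("w2.npz",p=s["eef_pos"],r=s["eef_rot"])
print(s["t"],s["eef_pos"],s["eef_rot"])
print(proj(cam("wrist",s),[.5583,-.272,.222]))
print(s["eef_rot"].T@(np.array([.5583,-.272,.18])-s["eef_pos"]))
```

```text
1.925 [ 0.5557 -0.2723  0.2642] [[ 0.9235  0.3835 -0.0055]
 [ 0.3835 -0.9235  0.003 ]
 [-0.0039 -0.0049 -1.    ]]
[320.3438 222.7295]
[0.0029 0.0011 0.0842]
```

View pics/w2.png

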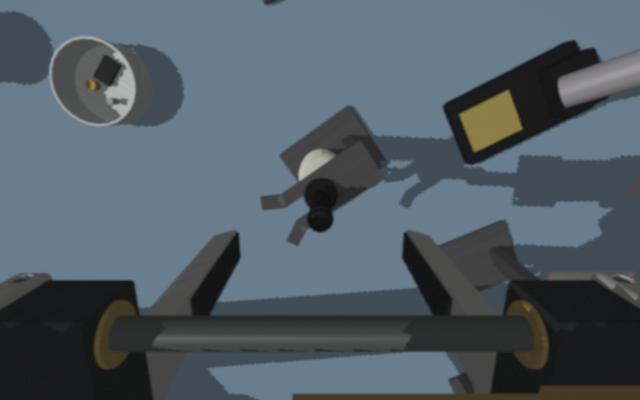

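The handle top is at (320,219), between the fingers and close to the predicted point. I'll descend and close.

Emit:
play_rows(moves=[{"delta_pos": [0.004,0.001,0.028],"dr": [0,0,0],"grip": 0},{"delta_pos": [0,0,0.028],"dr": [0,0,0],"grip": 0},{"delta_pos": [0,0,0.028],"dr": [0,0,0],"grip": 0},{"delta_pos": [0,0,0],"dr": [0,0,0],"grip": 0},{"delta_pos": [0,0,0],"dr": [0,0,0],"grip": 120}])

```text
t: 2.6
eef_pos: [0.5631, -0.2724, 0.1852]
eef_rot: [[0.923, 0.385, 0.002], [0.385, -0.923, -0.002], [0.002, 0.003, -1.0]]
force: [-0.3, -0.3, 0.2]
grip_width: 0.087
gripper_force: 0.0
```

Emit:
play_rows(moves=[{"delta_pos": [0,0,0],"dr": [0,0,0],"grip": 255},{"delta_pos": [0,0,0],"dr": [0,0,0],"grip": 255},{"delta_pos": [0,0,0],"dr": [0,0,0],"grip": 255},{"delta_pos": [0,0,0],"dr": [0,0,0],"grip": 255},{"delta_pos": [0,0,0],"dr": [0,0,0],"grip": 255}])

```text
t: 3.22
eef_pos: [0.5625, -0.2712, 0.183]
eef_rot: [[0.923, 0.386, -0.0], [0.386, -0.923, 0.0], [-0.0, -0.0, -1.0]]
force: [-0.1, -0.2, -1.5]
grip_width: 0.0371
gripper_force: 0.0
```

Emit:
play_rows(moves=[{"delta_pos": [0,0,0],"dr": [0,0,0],"grip": 255},{"delta_pos": [0,0,0],"dr": [0,0,0],"grip": 255},{"delta_pos": [0,0,0],"dr": [0,0,0],"grip": 255},{"delta_pos": [0,0,0],"dr": [0,0,0],"grip": 255}])

```text
t: 3.72
eef_pos: [0.5624, -0.2711, 0.1828]
eef_rot: [[0.923, 0.386, -0.0], [0.386, -0.923, 0.0], [-0.0, -0.0, -1.0]]
force: [0.5, 0.2, -0.1]
grip_width: 0.0166
gripper_force: 30.0
```

Run:
```python
from h import *
s=robot.observe(); print(s["t"],s["eef_pos"],s["eef_rot"],s["grip_width"],s["gripper_force"],s["force"])
f=np.array([np.cos(np.radians(-29.5)),np.sin(np.radians(-29.5)),0]);print("fork x in tool",s["eef_rot"].T@f)
im=eyes.get_image("wrist"); cv2.imwrite("pics/w3.png",im[:,:,::-1])
```

```text
3.725 [ 0.5624 -0.2711  0.1828] [[ 0.9227  0.3856 -0.0003]
 [ 0.3856 -0.9227  0.0003]
 [-0.0002 -0.0004 -1.    ]] 0.016624739569029517 29.993510842323303 [ 0.4924  0.1599 -0.1228]
fork x in tool [ 0.6132  0.7899 -0.0004]
```

View pics/w3.png

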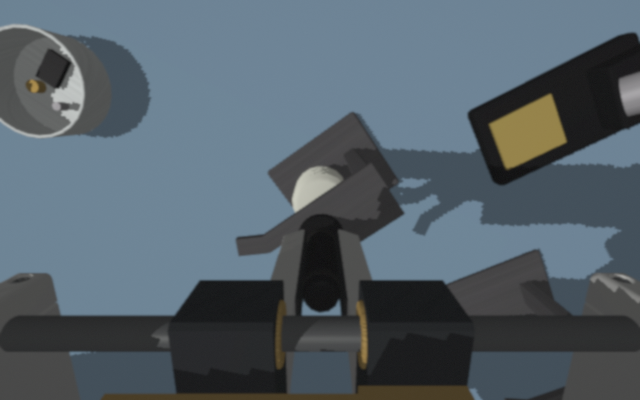

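Emit:
play_rows(moves=[{"delta_pos": [0,0,-0.008],"dr": [0,0,0],"grip": 255},{"delta_pos": [0,0,0],"dr": [0,0,0],"grip": 255},{"delta_pos": [0,0,0],"dr": [0,0,0],"grip": 255},{"delta_pos": [-0.012,-0.016,0],"dr": [0,0,0],"grip": 255},{"delta_pos": [0,0,0],"dr": [0,0,0],"grip": 255}])

```text
t: 4.4
eef_pos: [0.5445, -0.2605, 0.1907]
eef_rot: [[0.923, 0.386, -0.001], [0.386, -0.923, 0.001], [-0.001, -0.001, -1.0]]
force: [-0.9, 0.3, -0.4]
grip_width: 0.0165
gripper_force: 30.0
```

Emit:
play_rows(moves=[{"delta_pos": [-0.012,-0.016,0],"dr": [0,0,0],"grip": 255},{"delta_pos": [-0.012,-0.016,0],"dr": [0,0,0],"grip": 255},{"delta_pos": [-0.012,-0.016,0],"dr": [0,0,0],"grip": 255},{"delta_pos": [-0.012,-0.016,0],"dr": [0,0,0],"grip": 255},{"delta_pos": [0,0,0],"dr": [0,0,0],"grip": 255}])

```text
t: 5.03
eef_pos: [0.4761, -0.2204, 0.1911]
eef_rot: [[0.923, 0.386, 0.0], [0.386, -0.923, -0.0], [0.0, 0.0, -1.0]]
force: [1.1, -0.3, -0.6]
grip_width: 0.0166
gripper_force: 30.0
```

Emit:
play_rows(moves=[{"delta_pos": [0,0,-0.042],"dr": [0,0,0],"grip": 255},{"delta_pos": [0,0,-0.042],"dr": [0,0,0],"grip": 255},{"delta_pos": [0,0,-0.042],"dr": [0,0,0],"grip": 255},{"delta_pos": [0,0,0],"dr": [0,0,0],"grip": 255},{"delta_pos": [0.02,-0.04,0],"dr": [0,0,0],"grip": 255}])

```text
t: 5.65
eef_pos: [0.4798, -0.1778, 0.316]
eef_rot: [[0.924, 0.381, -0.0], [0.381, -0.924, -0.001], [-0.0, 0.0, -1.0]]
force: [-0.2, -0.2, -1.4]
grip_width: 0.0166
gripper_force: 30.0
```

Emit:
play_rows(moves=[{"delta_pos": [0.026,-0.049,0],"dr": [0,0,0],"grip": 255},{"delta_pos": [0.026,-0.049,0],"dr": [0,0,0],"grip": 255},{"delta_pos": [0.026,-0.049,0],"dr": [0,0,0],"grip": 255},{"delta_pos": [0.026,-0.049,0],"dr": [0,0,0],"grip": 255},{"delta_pos": [0.026,-0.049,0],"dr": [0,0,0],"grip": 255}])

```text
t: 6.28
eef_pos: [0.5047, 0.102, 0.315]
eef_rot: [[0.923, 0.385, -0.002], [0.385, -0.923, -0.0], [-0.002, -0.001, -1.0]]
force: [-0.2, 0.2, -0.4]
grip_width: 0.0165
gripper_force: 30.0
```

Emit:
play_rows(moves=[{"delta_pos": [0.026,-0.049,0],"dr": [0,0,0],"grip": 255},{"delta_pos": [0.029,-0.049,0],"dr": [0,0,0],"grip": 255},{"delta_pos": [0,0,0],"dr": [0,0,0],"grip": 255},{"delta_pos": [0,0,0],"dr": [0,0,0],"grip": 255}])

```text
t: 6.78
eef_pos: [0.5175, 0.2116, 0.3152]
eef_rot: [[0.922, 0.386, -0.003], [0.386, -0.923, -0.001], [-0.003, 0.0, -1.0]]
force: [-0.2, -0.2, -1.7]
grip_width: 0.0168
gripper_force: 30.0
```

Run:
```python
from h import *
s=robot.observe(); print(s["t"],s["eef_pos"],s["eef_rot"])
I={n:eyes.get_image(n)[:,:,::-1] for n in("top","side","wrist")}
for n in I: cv2.imwrite(f"pics/{n}4.png",I[n])
for n in("top","side"): print(n,proj(cam(n),s["eef_pos"]-[0,0,.161]),proj(cam(n),[.514,.212,.105]))
a=I["side"][180:320,190:330]; b=I["wrist"][60:400,120:520]
cv2.imwrite("pics/c5.png",np.hstack([cv2.resize(a,(400,400),interpolation=2),cv2.resize(b,(400,340))[:0+340] if 0 else cv2.resize(b,(400,400))]))
```

```text
6.775 [0.5175 0.2116 0.3152] [[ 0.9225  0.386  -0.0026]
 [ 0.386  -0.9225 -0.0013]
 [-0.0029  0.0002 -1.    ]]
top [178.5061 207.5713] [182.7271 211.4708]
side [252.4237 262.6023] [255.1429 274.3202]
```

View pics/c5.png

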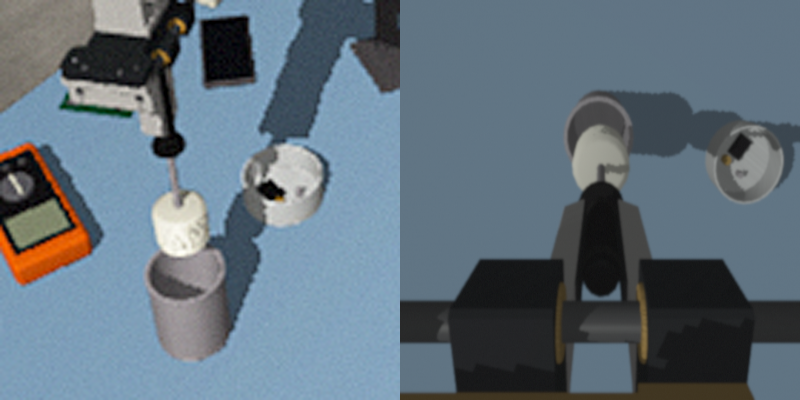

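Run:
```python
from h import *
s=robot.observe(); R=s["eef_rot"]; p=s["eef_pos"]
hz=p[2]-.161+.0225
out=[]
for n,roi in(("side",(slice(235,285),slice(235,275))),("wrist",(slice(140,240),slice(270,370)))):
    im=cv2.imread(f"pics/{n}4.png").astype(int); q=np.zeros(im.shape[:2],np.uint8)
    m=(im.min(2)>120)&(im[:,:,2]-im[:,:,0]>5); q[roi]=m[roi]
    k,l,st,ce=cv2.connectedComponentsWithStats(q); i=1+st[1:,4].argmax(); print(n,st[i],ce[i])
    c=cam(n,s); bb=st[i]; uv=(bb[0]+bb[2]/2,bb[1]+bb[3]/2) if n=="side" else ce[i]
    w=plane(c,uv,hz); print("head at hz",w,"tool rel",R.T@(w-p)); out.append(ray(c,uv))
w=tri(*out); print("tri",w,R.T@(w-p))
```

```text
side [244 247  19  23 351] [252.8177 258.2393]
head at hz [0.5092 0.2126 0.178 ] tool rel [-0.0071 -0.0053  0.1385]
wrist [ 293  167   52   54 1579] [314.1083 191.3604]
head at hz [0.5166 0.2154 0.178 ] tool rel [ 0.0008 -0.005   0.1385]
tri [0.5138 0.2124 0.1727] [-0.0029 -0.0033  0.1438]
```

The head triangulates to (0.514, 0.212), on the beaker axis. I'll go down.

Emit:
play_rows(moves=[{"delta_pos": [0,0,0.036],"dr": [0,0,0],"grip": 255},{"delta_pos": [0,0,0.036],"dr": [0,0,0],"grip": 255},{"delta_pos": [0,0,0],"dr": [0,0,0],"grip": 255},{"delta_pos": [0,0,0],"dr": [0,0,0],"grip": 255}])

```text
t: 7.42
eef_pos: [0.5187, 0.2113, 0.2466]
eef_rot: [[0.923, 0.384, 0.002], [0.384, -0.923, 0.001], [0.002, 0.0, -1.0]]
force: [-0.4, -0.3, -0.1]
grip_width: 0.0162
gripper_force: 30.0
```

Emit:
play_rows(moves=[{"delta_pos": [0,0,0.03],"dr": [0,0,0],"grip": 255},{"delta_pos": [0,0,0.03],"dr": [0,0,0],"grip": 255},{"delta_pos": [0,0,0.01],"dr": [0,0,0],"grip": 255},{"delta_pos": [0,0,0],"dr": [0,0,0],"grip": 255},{"delta_pos": [0,0,0],"dr": [0,0,0],"grip": 255}])

```text
t: 8.05
eef_pos: [0.5192, 0.2122, 0.1771]
eef_rot: [[0.923, 0.385, 0.004], [0.385, -0.923, 0.001], [0.004, 0.001, -1.0]]
force: [-0.4, -0.0, -0.7]
grip_width: 0.0167
gripper_force: 30.0
```

Run:
```python
from h import *
I={n:eyes.get_image(n)[:,:,::-1] for n in("top","side")}
for n in I: cv2.imwrite(f"pics/{n}5.png",I[n])
for n in("side",):
    d=cv2.absdiff(cv2.imread(f"pics/{n}1.png")[285:315,225:285],np.ascontiguousarray(I[n][285:315,225:285])); print(d.mean(),d.max())
```

```text
8.792962962962964 24
```

Emit:
play_rows(moves=[{"delta_pos": [-0.001,0,0.005],"dr": [0,0,0],"grip": 255},{"delta_pos": [0,0,0],"dr": [0,0,0],"grip": 255},{"delta_pos": [0,0,0],"dr": [0,0,0],"grip": 255},{"delta_pos": [0,0,0],"dr": [0,0,0],"grip": 255}])

```text
t: 8.65
eef_pos: [0.5169, 0.2115, 0.17]
eef_rot: [[0.923, 0.386, 0.0], [0.386, -0.923, 0.0], [0.0, -0.0, -1.0]]
force: [-0.0, -0.2, -1.1]
grip_width: 0.0167
gripper_force: 30.0
```

Emit:
play_rows(moves=[{"delta_pos": [0,0,-0.027],"dr": [0,0,0],"grip": 255},{"delta_pos": [0,0,-0.026],"dr": [0,0,0],"grip": 255},{"delta_pos": [0,0,0],"dr": [0,0,0],"grip": 255},{"delta_pos": [0,0,0],"dr": [0,0,0],"grip": 255},{"delta_pos": [0,0,0],"dr": [0,0,0],"grip": 255}])

```text
t: 9.28
eef_pos: [0.5158, 0.2112, 0.2213]
eef_rot: [[0.923, 0.386, -0.003], [0.386, -0.923, -0.001], [-0.003, -0.0, -1.0]]
force: [0.0, 0.3, -1.5]
grip_width: 0.0166
gripper_force: 30.0
```

Emit:
play_rows(moves=[{"delta_pos": [0,0,0.027],"dr": [0,0,0],"grip": 255},{"delta_pos": [0,0,0.026],"dr": [0,0,0],"grip": 255},{"delta_pos": [0,0,0],"dr": [0,0,0],"grip": 255},{"delta_pos": [0,0,0],"dr": [0,0,0],"grip": 255},{"delta_pos": [0,0,0],"dr": [0,0,0],"grip": 255}])

```text
t: 9.9
eef_pos: [0.5176, 0.2117, 0.1712]
eef_rot: [[0.923, 0.386, 0.002], [0.386, -0.923, 0.0], [0.002, 0.0, -1.0]]
force: [0.7, 0.0, -1.0]
grip_width: 0.0164
gripper_force: 30.0
```

Emit:
play_rows(moves=[{"delta_pos": [0,0,-0.027],"dr": [0,0,0],"grip": 255},{"delta_pos": [0,0,-0.026],"dr": [0,0,0],"grip": 255},{"delta_pos": [0,0,0],"dr": [0,0,0],"grip": 255},{"delta_pos": [0,0,0],"dr": [0,0,0],"grip": 255},{"delta_pos": [0,0,0],"dr": [0,0,0],"grip": 255}])

```text
t: 10.52
eef_pos: [0.5159, 0.2113, 0.2215]
eef_rot: [[0.923, 0.386, -0.003], [0.386, -0.923, -0.001], [-0.003, -0.0, -1.0]]
force: [0.3, 0.1, -1.4]
grip_width: 0.0162
gripper_force: 30.0
```

Run:
```python
from h import *
s=robot.observe(); R=s["eef_rot"]; p=s["eef_pos"]; print(s["t"],p,R)
I={n:eyes.get_image(n)[:,:,::-1] for n in("top","side","wrist")}
for n in I: cv2.imwrite(f"pics/{n}6.png",I[n])
a=I["side"][230:320,200:310]; b=I["wrist"][60:400,120:520]
cv2.imwrite("pics/c6.png",np.hstack([cv2.resize(a,(400,340),interpolation=2),b]))
```

```text
10.525 [0.5159 0.2113 0.2215] [[ 0.9227  0.3855 -0.0026]
 [ 0.3855 -0.9227 -0.0006]
 [-0.0026 -0.0005 -1.    ]]
```

View pics/c6.png

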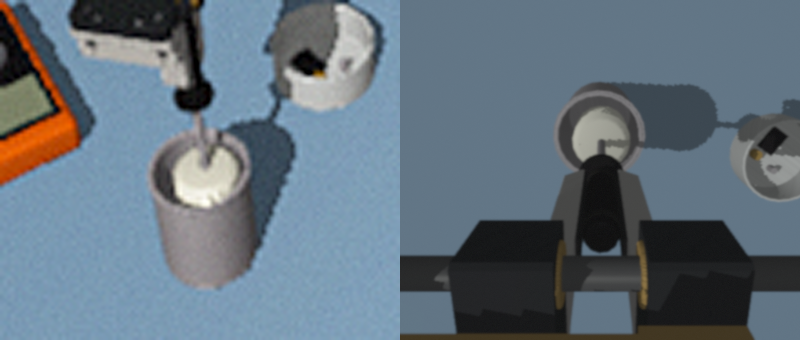

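The head is at rim level and centred inside the beaker, which hasn't moved. Next is the third stroke, then lift out.

Emit:
play_rows(moves=[{"delta_pos": [0,0,0.027],"dr": [0,0,0],"grip": 255},{"delta_pos": [0,0,0.026],"dr": [0,0,0],"grip": 255},{"delta_pos": [0,0,0],"dr": [0,0,0],"grip": 255},{"delta_pos": [0,0,0],"dr": [0,0,0],"grip": 255},{"delta_pos": [0,0,0],"dr": [0,0,0],"grip": 255}])

```text
t: 11.3
eef_pos: [0.518, 0.2117, 0.1716]
eef_rot: [[0.923, 0.386, 0.003], [0.386, -0.923, 0.001], [0.003, 0.0, -1.0]]
force: [0.2, 0.3, -0.2]
grip_width: 0.0167
gripper_force: 30.0
```

Emit:
play_rows(moves=[{"delta_pos": [0,0,-0.036],"dr": [0,0,0],"grip": 255},{"delta_pos": [0,0,-0.036],"dr": [0,0,0],"grip": 255},{"delta_pos": [0,0,-0.036],"dr": [0,0,0],"grip": 255},{"delta_pos": [0,0,-0.036],"dr": [0,0,0],"grip": 255},{"delta_pos": [0,0,0],"dr": [0,0,0],"grip": 255}])

```text
t: 11.92
eef_pos: [0.5192, 0.2121, 0.319]
eef_rot: [[0.923, 0.386, 0.01], [0.386, -0.923, 0.002], [0.01, 0.002, -1.0]]
force: [0.2, -0.2, -0.5]
grip_width: 0.0165
gripper_force: 30.0
```

Emit:
play_rows(moves=[{"delta_pos": [-0.025,0.048,0],"dr": [0,0,0],"grip": 255},{"delta_pos": [-0.026,0.049,0],"dr": [0,0,0],"grip": 255},{"delta_pos": [-0.026,0.049,0],"dr": [0,0,0],"grip": 255},{"delta_pos": [-0.026,0.049,0],"dr": [0,0,0],"grip": 255},{"delta_pos": [-0.026,0.049,0],"dr": [0,0,0],"grip": 255}])

```text
t: 12.55
eef_pos: [0.4907, -0.0648, 0.3122]
eef_rot: [[0.923, 0.386, -0.002], [0.386, -0.923, 0.001], [-0.002, -0.001, -1.0]]
force: [0.3, 0.7, -0.1]
grip_width: 0.0169
gripper_force: 30.0
```

Emit:
play_rows(moves=[{"delta_pos": [-0.026,0.049,0],"dr": [0,0,0],"grip": 255},{"delta_pos": [-0.026,0.049,0],"dr": [0,0,0],"grip": 255},{"delta_pos": [-0.023,0.04,0],"dr": [0,0,0],"grip": 255},{"delta_pos": [0,0,0],"dr": [0,0,0],"grip": 255},{"delta_pos": [0,0,0],"dr": [0,0,0],"grip": 255}])

```text
t: 13.18
eef_pos: [0.4754, -0.2189, 0.3126]
eef_rot: [[0.923, 0.385, -0.002], [0.385, -0.923, 0.002], [-0.001, -0.003, -1.0]]
force: [0.2, -0.6, -0.7]
grip_width: 0.0166
gripper_force: 30.0
```

Emit:
play_rows(moves=[{"delta_pos": [0,0.001,0.04],"dr": [0,0,0],"grip": 255},{"delta_pos": [0,0,0.04],"dr": [0,0,0],"grip": 255},{"delta_pos": [0,0,0.04],"dr": [0,0,0],"grip": 255},{"delta_pos": [0,0,0],"dr": [0,0,0],"grip": 255},{"delta_pos": [0,0,0],"dr": [0,0,0],"grip": 255}])

```text
t: 13.8
eef_pos: [0.4773, -0.2201, 0.1955]
eef_rot: [[0.922, 0.387, 0.002], [0.387, -0.922, -0.001], [0.001, 0.002, -1.0]]
force: [0.2, 0.1, -0.7]
grip_width: 0.0168
gripper_force: 30.0
```

Run:
```python
from h import *
s=robot.observe(); R=s["eef_rot"]; p=s["eef_pos"]; print(s["t"],p,R)
print(R.T@(np.array([.5624,-.2711,.1907])-p))
I={n:eyes.get_image(n)[:,:,::-1] for n in("side","wrist")}
for n in I: cv2.imwrite(f"pics/{n}7.png",I[n])
a=I["side"][110:230,280:400]; b=I["wrist"][0:400,120:520]
cv2.imwrite("pics/c7.png",np.hstack([cv2.resize(a,(400,400),interpolation=2),b]))
```

```text
13.8 [ 0.4773 -0.2201  0.1955] [[ 0.9221  0.3869  0.0018]
 [ 0.3869 -0.9221 -0.001 ]
 [ 0.0013  0.0017 -1.    ]]
[0.0587 0.0799 0.005 ]
```

View pics/c7.png

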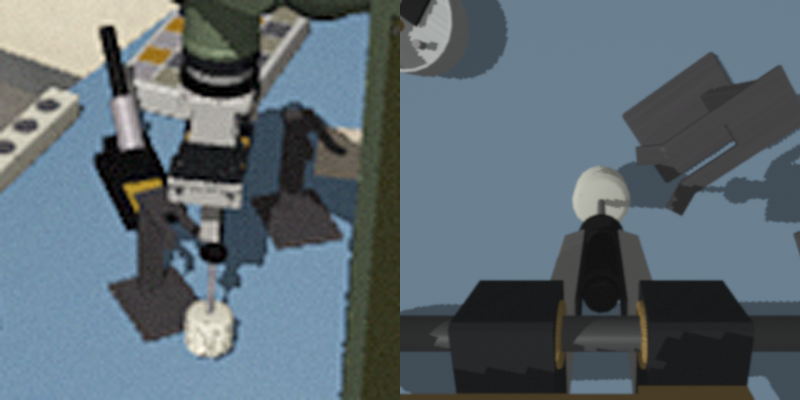

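I've now viewed more than the ten pictures allowed, so from here I'll measure numerically only. c7 shows the brush upright just outside the mouth, with the slot edge running from about wrist pixel (410,178) to (455,143).

Run:
```python
from h import *
s=robot.observe(); c=cam("wrist",s)
a,b=plane(c,(410,178),.147),plane(c,(455,143),.147); d=b-a; print(a,b,np.degrees(np.arctan2(d[1],d[0])))
im=cv2.imread("pics/wrist7.png"); r=im[120:200,350:530]
# bluish (bench/shadow) region inside slot
m=((r[:,:,0].astype(int)-r[:,:,2])>12).astype(np.uint8)
n,l,st,ce=cv2.connectedComponentsWithStats(m,connectivity=4)
for i in range(1,n):
    if 20<st[i,4]<800:
        rr=cv2.minAreaRect(np.argwhere(l==i)[:,::-1].astype(np.float32)+[350,120] if 0 else (np.argwhere(l==i)[:,::-1]+[350,120]).astype(np.float32)); bp=cv2.boxPoints(rr)
        print(st[i],rr); print(np.array([plane(c,u,.147) for u in bp]))
```

```text
[ 0.5308 -0.2651  0.147 ] [ 0.5629 -0.2817  0.147 ] -27.405742626808152
```

Emit:
play_rows(moves=[{"delta_pos": [0.01,0.0135,0.002],"dr": [0,0,0],"grip": 255},{"delta_pos": [0.01,0.0135,0],"dr": [0,0,0],"grip": 255},{"delta_pos": [0.01,0.0135,0],"dr": [0,0,0],"grip": 255},{"delta_pos": [0,0,0],"dr": [0,0,0],"grip": 255}])

```text
t: 14.4
eef_pos: [0.5211, -0.2474, 0.194]
eef_rot: [[0.923, 0.386, 0.003], [0.386, -0.923, -0.002], [0.002, 0.003, -1.0]]
force: [-1.0, 0.3, -1.3]
grip_width: 0.0166
gripper_force: 30.0
```

Emit:
play_rows(moves=[{"delta_pos": [0.0095,0.013,0],"dr": [0,0,0],"grip": 255},{"delta_pos": [0.0095,0.013,0],"dr": [0,0,0],"grip": 255},{"delta_pos": [0.0095,0.0135,0],"dr": [0,0,0],"grip": 255},{"delta_pos": [0,0,0],"dr": [0,0,0],"grip": 255},{"delta_pos": [0,0,0],"dr": [0,0,0],"grip": 255}])

```text
t: 15.02
eef_pos: [0.5605, -0.2714, 0.1924]
eef_rot: [[0.923, 0.386, -0.0], [0.386, -0.923, 0.0], [-0.0, -0.0, -1.0]]
force: [-0.4, 0.7, -1.4]
grip_width: 0.0164
gripper_force: 30.0
```

Emit:
play_rows(moves=[{"delta_pos": [0.002,0.0005,0.004],"dr": [0,0,0],"grip": 255},{"delta_pos": [0,0,0.0035],"dr": [0,0,0],"grip": 255},{"delta_pos": [0,0,0.001],"dr": [0,0,0],"grip": 255},{"delta_pos": [0,0,0],"dr": [0,0,0],"grip": 255},{"delta_pos": [0,0,0],"dr": [0,0,0],"grip": 255}])

```text
t: 15.65
eef_pos: [0.5632, -0.2716, 0.1836]
eef_rot: [[0.923, 0.386, 0.0], [0.386, -0.923, -0.0], [0.0, 0.0, -1.0]]
force: [-0.3, -0.2, -1.0]
grip_width: 0.0161
gripper_force: 30.0
```

Run:
```python
from h import *
s=robot.observe(); print(s["t"],s["eef_pos"],s["force"],s["eef_rot"])
im=eyes.get_image("wrist")[:,:,::-1]; cv2.imwrite("pics/w8.png",im)
a=cv2.cvtColor(cv2.imread("pics/w3.png"),6); b=cv2.cvtColor(np.ascontiguousarray(im),6)
# brush+fork region now vs. before lifting: shift and mean difference
for n,(y,x) in dict(fork=(slice(100,255),slice(235,410)),head=(slice(155,225),slice(285,350)),handle=(slice(215,310),slice(300,342))).items():
    print(n,cv2.phaseCorrelate(np.float32(a[y,x]),np.float32(b[y,x])),cv2.absdiff(a[y,x],b[y,x]).mean())
```

```text
15.65 [ 0.5632 -0.2716  0.1836] [-0.3134 -0.2488 -1.0476] [[ 0.9227  0.3855  0.0001]
 [ 0.3855 -0.9227 -0.0001]
 [ 0.0001  0.0001 -1.    ]]
fork ((-0.16981606164183916, 0.09384943652888467), 0.8877832437886132) 1.4384147465437789
head ((0.13706729090288405, -0.10777928969836381), 0.9783266602474966) 1.8017582417582418
handle ((0.47672561563058835, 0.3817436261177676), 1.0011024181213644) 1.7175438596491228
```

The view matches the pre-lift picture to within half a pixel. I'll let the last millimetre settle, then release and retreat upward.

Emit:
play_rows(moves=[{"delta_pos": [0,0,0.001],"dr": [0,0,0],"grip": 255},{"delta_pos": [0,0,0],"dr": [0,0,0],"grip": 255},{"delta_pos": [0,0,0],"dr": [0,0,0],"grip": 170},{"delta_pos": [0,0,0],"dr": [0,0,0],"grip": 100},{"delta_pos": [0,0,0],"dr": [0,0,0],"grip": 0}])

```text
t: 16.32
eef_pos: [0.5632, -0.2716, 0.1827]
eef_rot: [[0.923, 0.386, 0.0], [0.386, -0.923, -0.0], [0.0, 0.0, -1.0]]
force: [0.3, 0.1, 0.3]
grip_width: 0.0432
gripper_force: 0.0
```

Emit:
play_rows(moves=[{"delta_pos": [0,0,0],"dr": [0,0,0],"grip": 0},{"delta_pos": [0,0,0],"dr": [0,0,0],"grip": 0},{"delta_pos": [0,0,0],"dr": [0,0,0],"grip": 0},{"delta_pos": [0,0,0],"dr": [0,0,0],"grip": 0},{"delta_pos": [0,0,0],"dr": [0,0,0],"grip": 0}])

```text
t: 16.95
eef_pos: [0.5631, -0.2715, 0.1825]
eef_rot: [[0.923, 0.386, -0.0], [0.386, -0.923, 0.0], [-0.0, -0.0, -1.0]]
force: [-0.2, -0.2, 0.4]
grip_width: 0.0922
gripper_force: 0.0
```

Emit:
play_rows(moves=[{"delta_pos": [0,0,-0.03],"dr": [0,0,0],"grip": 0},{"delta_pos": [0,0,-0.03],"dr": [0,0,0],"grip": 0},{"delta_pos": [0,0,-0.055],"dr": [0,0,0],"grip": 0},{"delta_pos": [-0.044,0.008,0],"dr": [0,0,0],"grip": 0},{"delta_pos": [-0.043,0.008,0],"dr": [0,0,0],"grip": 0}])

```text
t: 17.58
eef_pos: [0.4888, -0.3204, 0.2988]
eef_rot: [[0.922, 0.387, 0.002], [0.387, -0.922, -0.002], [0.001, 0.002, -1.0]]
force: [0.5, -0.2, -0.3]
grip_width: 0.0942
gripper_force: 0.0
```

Emit:
play_rows(moves=[{"delta_pos": [0,0,0],"dr": [0,0,0],"grip": 0},{"delta_pos": [0,0,0],"dr": [0,0,0],"grip": 0},{"delta_pos": [0,0,0],"dr": [0,0,0],"grip": 0},{"delta_pos": [0,0,0],"dr": [0,0,0],"grip": 0}])

```text
t: 18.08
eef_pos: [0.4897, -0.3192, 0.2973]
eef_rot: [[0.922, 0.387, -0.0], [0.387, -0.922, 0.0], [0.0, -0.0, -1.0]]
force: [-0.2, -0.1, 0.1]
grip_width: 0.0939
gripper_force: 0.0
```

Run:
```python
from h import *
s=robot.observe(); c=cam("wrist",s); print(s["t"],s["eef_pos"])
im=eyes.get_image("wrist")[:,:,::-1]; cv2.imwrite("pics/w9.png",im)
z=np.load("w1.npz"); c0=cam("wrist",dict(eef_pos=z["p"],eef_rot=z["r"]))
a=cv2.cvtColor(cv2.imread("pics/w1.png"),6); b=cv2.cvtColor(np.ascontiguousarray(im),6)
sl=(slice(20,170),slice(220,400))
for p in((.5583,-.272,.222),(.5583,-.272,.147)): print("pred shift",proj(c,p)-proj(c0,p))
print(cv2.phaseCorrelate(np.float32(a[sl]),np.float32(b[sl])))
for n,q in(("before",a),("now",b)):
    m=np.zeros_like(q); m[60:125,265:335]=(q[60:125,265:335]<38)*255
    k,l,st,ce=cv2.connectedComponentsWithStats(m); i=1+st[1:,4].argmax(); print(n,st[i],ce[i])
for n in("side","top"):
    d=np.ascontiguousarray(eyes.get_image(n)[:,:,::-1]); cv2.imwrite(f"pics/{n}9.png",d); o=cv2.imread(f"pics/{n}1.png")
    for nm,(y,x) in (dict(beaker=(slice(255,315),slice(225,285)),tin=(slice(225,265),slice(265,310)),brush=(slice(175,215),slice(305,350))) if n=="side" else dict(beaker=(slice(190,240),slice(160,215)),tin=(slice(180,225),slice(230,275)))).items():
        print(n,nm,cv2.phaseCorrelate(np.float32(cv2.cvtColor(o[y,x],6)),np.float32(cv2.cvtColor(d[y,x],6))))
```

```text
18.075 [ 0.4897 -0.3192  0.2973]
pred shift [-1.5872 10.1586]
pred shift [-1.2775  7.821 ]
((0.10732964712157411, 5.7876082853065896), 0.8369490825511791)
before [287  78  32  33 839] [302.3409  93.7175]
now [290  86  31  32 794] [304.8023 101.3363]
side beaker ((0.05222074805953625, -0.0068795290147356525), 0.9795675129360623)
side tin ((0.581755175377431, -0.04377001294400529), 1.0076743104722765)
side brush ((0.6036344339091642, -0.14634585687672796), 1.0378523635864259)
top beaker ((0.01305132304400658, 0.097437816690217), 0.937391104221344)
top tin ((0.4862359162960068, 0.4213437885386071), 0.8909460811850466)
```

```bash
python3 -c "
from cell import job
print(job.hand_in())"
```

```text
the job is handed in; nothing more can be done
None
```

I scrubbed the beaker to the bottom three times, hung the brush back upright within about 3 mm of its original place in the fork, released it, and handed the job in at about 18 s of the 64 s; no verdict came back, the camera check showed the beaker and tin in place, the meter and phone were not checked at the end, and I viewed 12 pictures, two over the limit of 10.

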